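# Release the glued drawer from its ratchet clamp

### The job

The glue on the small open wooden drawer box has set. On the ratchet clamp that holds it, lift the pawl well clear of the toothed bar and leave it raised, then draw the bar back by its knob to its end stop, so that the drawer stands free. Leave the drawer where it is, and leave the other clamp, the one that holds the two glued boards, shut.

Things in the scene. Friction and masses are not known exactly. Their poses are not given: they have to be found in the camera images.
- clamp: Ratchet clamp holding the drawer box, fixed; an alike one stands beside it. Origin: shelf level, on its long middle line; x along the bar from its knob towards pad and work (the bar withdraws along -x), z up. Wooden base x -60 to 245 mm, 90 wide, 15 high. Two cheeks (x -53 to -17, 34 over outsides, 78 high) carry the pawl; saddle x 42 to 56, 60 high; end block x 222 to 240, 70 high
- clamp_pawl (a joint): Angle of this clamp's pawl, rad: 0 = down, its tooth between the bar's teeth (bar locked after about 4 mm of withdrawal); grows as the grip end is lifted, to 0.9. The tooth is clear of the bar from about 0.2; 0.4 to 0.7 is well clear. The hinge is stiff (about 1.5 N at the grip lifts it) and stays where it is left
- clamp_hinge (a point): Pivot of this clamp's pawl, 66 mm above the shelf; axes as the clamp's, the hinge axis runs along y. The grip end lies on the +x side of it and is lifted up in an arc about it
- clamp_pawl_grip (a point): Centre of the pawl's grip: black round bar, 16 mm thick, 30 mm long, lying across the clamp (along y), on a stem 18 mm above the top of the pawl's arm (8 x 12 mm). With the pawl down it is 96 mm above the shelf, 85 mm in +x of and 30 mm above the pivot. Can be pinched from above on its end faces (30 mm apart along y) or across its roundness. Its axes turn with the pawl
- clamp_bar (a joint): How far this clamp's toothed bar is withdrawn, in m: 0 = pressing on the work, 0.06 = fully back at its end stop. Slides along the clamp's -x with about 2 N of friction and stays where it is left
- clamp_bar_knob (a point): Middle of the gripping part of the bar's upright black knob, 83 mm above the shelf: a vertical cylinder 20 mm in diameter from 71 to 95 mm above the shelf on a 14 mm stem, at the bar's outer end, 92 mm in -x of the clamp's origin when the bar is not withdrawn; moves with the bar
- drawer: The small open-topped wooden drawer box, 89 mm along the bar, 80 mm across, 60 mm high, with a wooden knob 16 mm thick and 12 mm long on one side; origin at the centre of its underside, z up. It stands on the clamp's base between pad and end block
- spare: The other ratchet clamp, just like the first (same sizes and frame), which holds the boards and is to stay shut
- spare_pawl (a joint): Angle of the other clamp's pawl in rad, 0 = down and engaged
- spare_bar (a joint): How far the other clamp's bar is withdrawn, in m, 0 = pressing on the work
- boards: Two flat wooden boards glued face to face, together a solid 89 x 80 x 36 mm, held in the other clamp; origin at the centre of the underside
Not all that is in view belongs to the job. Leave any black or purple look-alike of the drawer alone.

How it is judged:
By the outcome, as a careful person would: the job done as asked, in the order asked, and still so for the second after the job is handed in, with the robot touching nothing.
It also fails if it takes over 42 s, if anything falls off the work surface, if the arm or the gripper's body presses on something with over 40 N, if the wrist force passes 120 N, or if a joint passes its speed limit or range.

### The arm

A 6-joint arm with a two-finger parallel gripper is mounted at the origin on the work surface. World frame = base frame: x ahead of the robot, y to its left, z up, the work surface at z = 0. Lengths are in mm, angles in rad, forces in N, time in s.
With the tool pointing down it reaches from about 325 to 875 mm from the base axis. Payload 4.4 kg.
Tool frame: the origin (TCP) lies on the centre line of the jaws, within the pads' length; the fingertips stand ahead of it and the grasp point (between the pads) lies 6 mm ahead of it (ctrl.tcp_to_tips is the z of the fingertips in the tool frame, in mm); z points along the fingers, y is the direction in which the jaws open and shut (so a half turn about z gives the same grasp; the last joint's range is limited). The gripper opens to 85 mm and grips with 20 to 120 N. Pads are 22 mm wide; open, the fingers measure 114 mm over their backs; the gripper's body (76 mm by 85 mm) begins 54 mm behind the grasp point. The pads swing forward as they close: fully open they stand 13 mm farther back than shut.
Start: joints at [1.099, 0.207, 1.542, -0, 1.393, -0.15], TCP at [181.322, 545.665, 256.282] pointing down, gripper open.
Joint ranges: [-2.73, 2.73], [-0.86, 2.22], [0.23, 2.46], [-1.11, 4.25], [0.08, 2.63], [-2.82, 2.82]. Speed limits (rad/s): [2.79, 2.79, 3.14, 3.14, 3.14, 3.14].

### API

Orientations are given as a 3x3 rotation matrix whose columns are the frame's x, y, z axes.
In Python, from plant import ctrl, sensors, optics gives the robot as it stands. Calls block until the motion is done:
- ctrl.move_ptp(position, orientation): joint-space move of the TCP to a pose.
- ctrl.move_l(position, rot=None, vel=150, threshold=None): straight line of the TCP; rot=None keeps the orientation; vel is the mean speed in mm/s. With threshold (N) it stops when the force on the tool has changed by that much, and returns True; else False.
- ctrl.set_joints(angles): joint-space move.
- ctrl.gripper_to(opening, force=None): finger opening in mm; force is the grip in N (None keeps the last); returns when the fingers have stopped.
- ctrl.hold(seconds).
- ctrl.solve_ik(position, orientation): joint angles nearest the present ones, or None.
- sensors.read_state(): the state.
- optics.grab_frame(name): name is "scene" or "top" or "wrist"; returns (picture, depth): 480x640x3 uint8, red, green, blue; 480x640 float32, mm along the optical axis (not along the pixel's ray), 0 where there is no reading.
- optics.camera_params(name): a dict with "mtx" (3x3 intrinsics, pixels), "R" (3x3) and "t" (3): a world point X has camera coordinates R X + t; the wrist camera has in their place "T_tool_cam" (4x4, takes a point from camera to tool coordinates, whose origin is the TCP and whose axes are the flange's). Camera axes: x right, y down, z forward; pixel columns grow to the right and rows downward; lengths in mm; the calibration is good to about 2 mm. A picture is of the moment at which its call begins: read the wrist's pose just before it. camera_params takes no time and is no camera call.
A pose or a line that the arm cannot do raises ctrl.MotionError and nothing moves.
- ctrl.finish_job(): hands the job in, once; it reports no verdict.
The state is a dict: "t": time; "q": joint angles; "qvel": joint speeds; "tau": joint torques, N m; "eef_pos": TCP position; "eef_rot": TCP orientation; "force": force on the tool from outside, world axes, zero at the start; "wrist_torque": the same for the moment, N m; "grip_width": finger opening in mm.
Only numpy, scipy, OpenCV 4.12 (cv2) and the standard library are available. Lean on these libraries where they do the work, as an engineer would, in place of code of your own. Each camera call takes 0.05 s, during which the arm holds its last target.

## Working session

There is one attempt and no reset: what is moved stays moved. The work goes in short steps, each a Python script; the robot and the scene stay as the last script left them, time stands still between calls to the robot, and variables do not carry over. Pictures are saved under pics/ and viewed, and the job is handed in when it is done.

```bash
mkdir -p pics; ls; python3 - <<'E'
from plant import ctrl,sensors,optics
import cv2,numpy as np
for n in("scene","top","wrist"):
    p,d=optics.grab_frame(n); cv2.imwrite(f"pics/{n}0.png",p[:,:,::-1]); np.save(f"{n}0.npy",d)
    print(n,optics.camera_params(n))
print(sensors.read_state()["t"],ctrl.tcp_to_tips)
E
```

```text
pics
scene {'mtx': array([[568.19273633,   0.        , 306.84110644],
       [  0.        , 568.19273633, 238.4243618 ],
       [  0.        ,   0.        ,   1.        ]]), 'R': array([[ 0.12158384,  0.99245838,  0.01561168],
       [ 0.56835336, -0.05671582, -0.8208275 ],
       [-0.8137517 ,  0.10867231, -0.57096278]]), 't': array([ -98.0363893 , -270.36185246, 1457.83413545])}
top {'mtx': array([[474.46724944,   0.        , 318.13802958],
       [  0.        , 474.46724944, 241.3381581 ],
       [  0.        ,   0.        ,   1.        ]]), 'R': array([[ 1.13407553e-01, -9.93548396e-01,  5.57965274e-04],
       [-9.69715057e-01, -1.10809354e-01, -2.17655682e-01],
       [ 2.16313281e-01,  2.41427310e-02, -9.76025457e-01]]), 't': array([-46.49722805, 621.89318445, 807.81124503])}
wrist {'mtx': array([[338.30558055,   0.        , 322.6169499 ],
       [  0.        , 338.30558055, 240.7754435 ],
       [  0.        ,   0.        ,   1.        ]]), 'T_tool_cam': array([[ 5.13499669e-04, -9.60162208e-01, -2.79442785e-01,
         7.13507161e+01],
       [ 9.99999727e-01,  6.41707551e-04, -3.67316017e-04,
         2.22877457e-01],
       [ 5.32003503e-04, -2.79442520e-01,  9.60162275e-01,
        -1.18702623e+02],
       [ 0.00000000e+00,  0.00000000e+00,  0.00000000e+00,
         1.00000000e+00]])}
0.15 25.0
```

View pics/scene0.png

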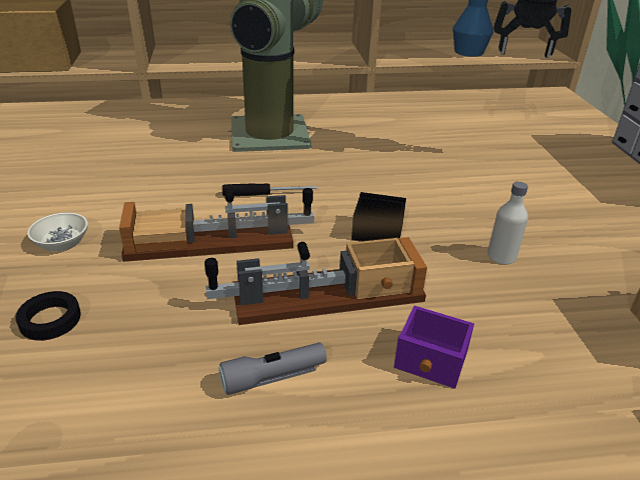

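View pics/top0.png

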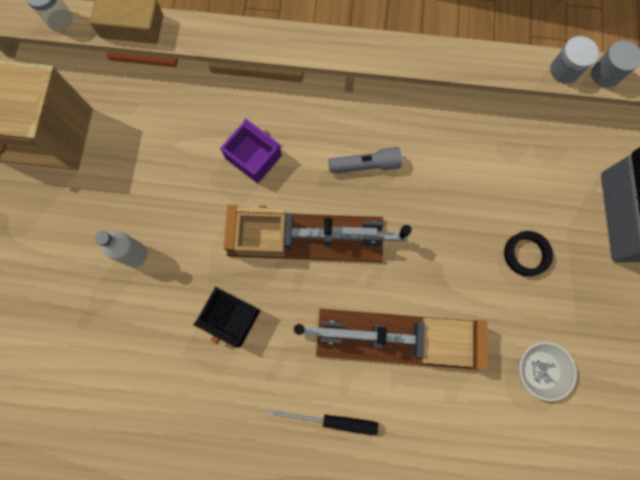

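View pics/wrist0.png

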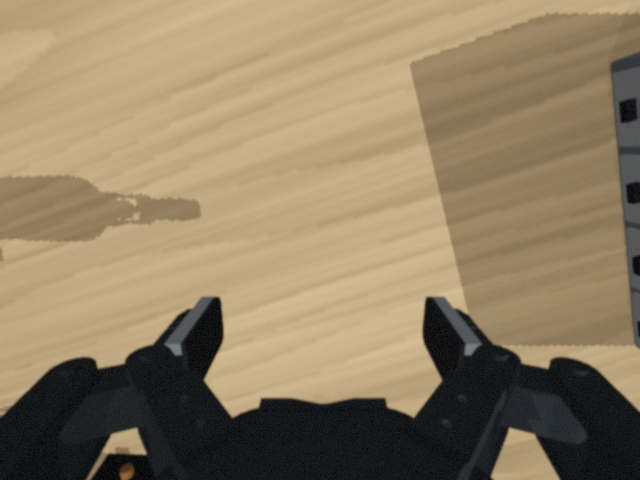

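The open wooden drawer sits in the clamp at top-image (225–410, 205–262). In that clamp the pawl grip is at about (327,228) and the knob at (405,231).

What could be mistaken for the target:
- Spare clamp: grip (381,337), knob (299,330), holding solid boards.
- Purple box (252,152).
- Black box (228,318).

I choose the upper clamp, because it holds the open wooden box. Next is a close crop to check that.

```bash
python3 - <<'E'
import cv2
a=cv2.imread("pics/top0.png")[195:275,215:420]
cv2.imwrite("pics/topc.png",cv2.resize(a,None,fx=3.9,fy=3.9,interpolation=cv2.INTER_CUBIC))
a=cv2.imread("pics/scene0.png")[225:330,195:435]
cv2.imwrite("pics/scenec.png",cv2.resize(a,None,fx=3.3,fy=3.3,interpolation=cv2.INTER_CUBIC))
E
```

```text
(no output)
```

View pics/topc.png

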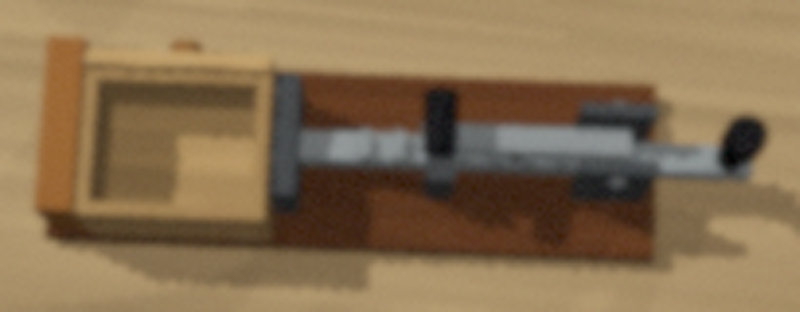

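View pics/scenec.png

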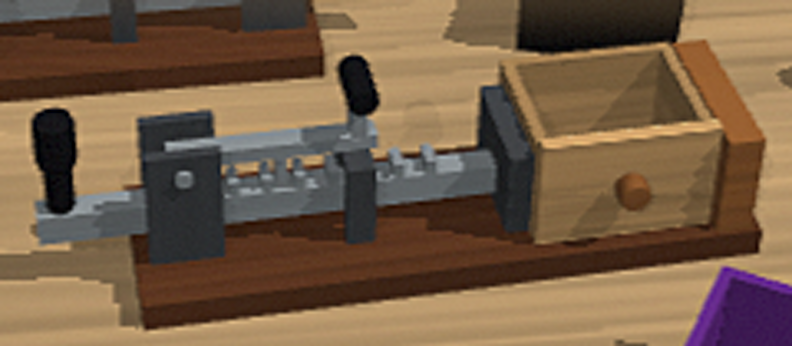

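The crop confirms it: open wooden drawer with a knob, between pad and end block. Now I'll fit the clamp pose from points in both views.

```bash
cat > h.py <<'E'
from plant import ctrl,sensors,optics
import cv2,numpy as np
def proj(n,X):
    c=optics.camera_params(n); Y=np.asarray(X)@c["R"].T+c["t"]; p=Y@c["mtx"].T; return p[:,:2]/p[:,2:]
def T(v,P):
    c,s=np.cos(v[2]),np.sin(v[2]); return np.asarray(P,float)@np.array([[c,-s,0],[s,c,0],[0,0,1]]).T+[v[0],v[1],v[3] if len(v)>3 else 0]
E
python3 - <<'E'
from h import *
from scipy.optimize import least_squares
S=[((303.5,250.5),(50,0,96)),((211.4,266.5),(-92,0,83)),((239.5,324.4),(-60,-45,0)),((235.9,305.3+.0),(-60,-45,15)),((425.3,300.8),(245,-45,0)),((425.3,295.3),(245,-45,15))]
U=[((405.5,231.2),(-92,0,83)),((328.1,225.8),(50,0,96)),((382.4,217.6),(-60,-45,15)),((383,259.5),(-60,45,15)),((227.5,254),(245,45,15))]
def f(v): return np.r_[(proj("scene",T(v,[b for a,b in S]))-[a for a,b in S]).ravel(),(proj("top",T(v,[b for a,b in U]))-[a for a,b in U]).ravel()]
r=least_squares(f,[550,0,np.pi/2,0],loss='soft_l1'); print(r.x); print(f(r.x).reshape(-1,2).round(1))
print(T(r.x,[(50,0,96),(-92,0,83),(-152,0,83)]).round(1))
v=r.x
for n in("top","scene"):
    d=np.load(n+"0.npy")
    c=optics.camera_params(n)
    q=proj(n,T(v,[(50,0,104),(-92,0,95)]))
    for P,p in zip([(50,0,104),(-92,0,95)],q):
        print(n,p,d[int(p[1]),int(p[0])],(T(v,[P])@c["R"].T+c["t"])[0,2])
E
```

```text
[ 6.50933560e+02 -3.87855934e+01  1.63989951e+00  4.48432152e-01]
[[-1.1 -0.5]
 [-1.2 -0.3]
 [-2.4 -0.2]
 [ 0.7 11.7]
 [-1.1  0.9]
 [ 0.2 -0.6]
 [-0.8 -0.4]
 [-1.1 -0.1]
 [ 0.1 -1.3]
 [-1.2  1.4]
 [-2.1  0.1]]
[[ 647.5   11.1   96.4]
 [ 657.3 -130.6   83.4]
 [ 661.4 -190.4   83.4]]
top [327.09074398 224.54929766] 845.4002 846.1935536305018
top [405.85352291 229.22529687] 852.82007 853.6786150978025
scene [302.49678054 245.76536586] 876.75165 872.5148077004266
scene [209.59344206 259.88576512] 856.51697 854.2801262688412
```

```bash
cat >> h.py <<'E'
V=np.array([650.93,-38.79,1.640,0.4])
cy=np.array([-np.sin(V[2]),np.cos(V[2]),0]); cz=np.array([0,0,-1.])
def Rt(s): y=s*cy; return np.column_stack([np.cross(y,cz),y,cz])
def tcp(P): # clamp-frame grasp point -> TCP pos (tool down)
    return T(V,[P])[0]+[0,0,6]
def snap(n,f):
    st=sensors.read_state(); p,d=optics.grab_frame(n); cv2.imwrite("pics/"+f,p[:,:,::-1]); np.save(f+".npy",d); return st,d
def projw(st,X):
    c=optics.camera_params("wrist"); M=c["T_tool_cam"]
    Y=(np.asarray(X)-st["eef_pos"])@st["eef_rot"]; Y=(Y-M[:3,3])@M[:3,:3]; p=Y@c["mtx"].T; return p[:,:2]/p[:,2:]
E
python3 - <<'E'
from h import *
for s in(1,-1):
    print(s,[ctrl.solve_ik(tcp(P),Rt(s)) for P in((50,0,196),(50,0,98),(-92,0,85),(-152,0,85))])
s=min((1,-1),key=lambda s:abs((ctrl.solve_ik(tcp((50,0,196)),Rt(s)) or [9]*6)[5]))
print(s); ctrl.move_ptp(tcp((50,0,196)),Rt(s)); ctrl.gripper_to(60)
st,d=snap("wrist","w1.png"); print(st["t"],projw(st,T(V,[(50,0,96),(50,-15,96),(50,15,96),(-92,0,95)])))
E
```

```text
1 [None, None, array([-3.25083592e-01,  5.64431514e-01,  1.41465420e+00, -4.44089210e-16,
        1.16250694e+00,  2.74730539e+00]), array([-4.05880269e-01,  5.98010701e-01,  1.36128970e+00, -4.44089210e-16,
        1.18229226e+00,  2.66650871e+00])]
-1 [array([-1.16382848e-01,  4.01813675e-01,  1.40445419e+00, -4.44089210e-16,
        1.33532479e+00, -1.85586522e-01]), array([-1.16382848e-01,  5.06876393e-01,  1.47307475e+00, -4.44089210e-16,
        1.16164152e+00, -1.85586522e-01]), array([-3.25083592e-01,  5.64431514e-01,  1.41465420e+00, -4.44089210e-16,
        1.16250694e+00, -3.94287265e-01]), array([-4.05880269e-01,  5.98010701e-01,  1.36128970e+00, -4.44089210e-16,
        1.18229226e+00, -4.75083942e-01])]Traceback (most recent call last):
  File "<stdin>", line 4, in <module>
  File "<stdin>", line 4, in <lambda>
ValueError: The truth value of an array with more than one element is ambiguous. Use a.any() or a.all()
```

```bash
python3 - <<'E'
from h import *
ctrl.move_ptp(tcp((50,0,196)),Rt(-1)); ctrl.gripper_to(60)
st,d=snap("wrist","w1.png"); print(st["t"],st["eef_pos"],st["grip_width"],projw(st,T(V,[(50,0,96),(50,-15,96),(50,15,96),(-92,0,95)])))
E
```

```text
3.05 [647.46356281  11.38396022 202.41667453] 60.04898918173142 [[322.99226558 249.17835669]
 [344.51546626 249.19637704]
 [301.46785564 249.16033532]
 [322.77383527 414.44338685]]
```

View pics/w1.png

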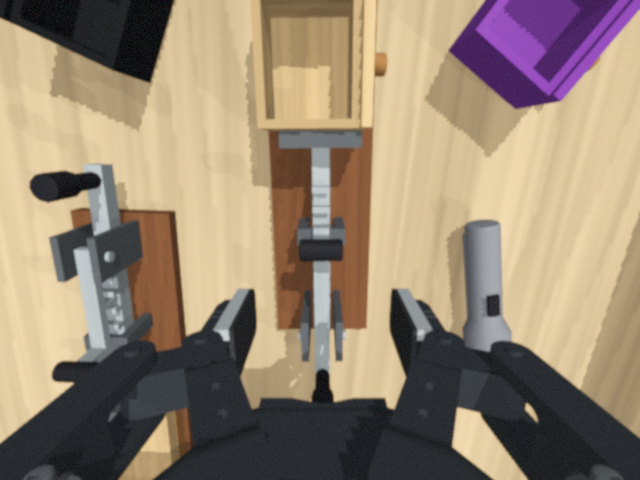

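The wrist view shows the grip centred at (321,249), against a prediction of (323,249), so the fit is good to about 1.5 mm. I'll apply a −1 mm shift in x, then pinch the grip's end faces and lift it along the arc.

```bash
sed -i 's/650.93/649.8/' h.py; python3 - <<'E'
from h import *
R=Rt(-1)
print(ctrl.move_l(tcp((50,0,98)),R,vel=120,threshold=15))
ctrl.gripper_to(20,force=40)
st=sensors.read_state(); print(st["t"],st["grip_width"],st["force"].round(1))
snap("wrist","w2.png")
if 26<st["grip_width"]<34:
    a0=np.arctan2(32,85); r=np.hypot(85,32)
    for th in np.linspace(0,.58,7)[1:]:
        ctrl.move_l(tcp((-35+r*np.cos(a0+th),0,66+r*np.sin(a0+th))),R,vel=60)
        st=sensors.read_state(); print(round(st["t"],2),st["grip_width"].round(1),st["force"].round(1))
    snap("scene","s2.png")
E
python3 -c "
import cv2
a=cv2.imread('pics/s2.png')[180:330,180:440]
cv2.imwrite('pics/s2c.png',cv2.resize(a,None,fx=3,fy=3))"
```

```text
False
4.4417 28.917847808554683 [-3.4 -0.3  5.3]Traceback (most recent call last):
  File "<stdin>", line 11, in <module>
AttributeError: 'float' object has no attribute 'round'
[ WARN:0@0.013] global loadsave.cpp:275 findDecoder imread_('pics/s2.png'): can't open/read file: check file path/integrity
Traceback (most recent call last):
TypeError: 'NoneType' object is not subscriptable
```

Gripped at 29 mm and the first arc step is done. The script stopped on a print bug, so I'll continue from there.

```bash
python3 - <<'E'
from h import *
R=Rt(-1)
a0=np.arctan2(32,85); r=np.hypot(85,32)
for th in np.linspace(0,.58,7)[2:]:
    ctrl.move_l(tcp((-35+r*np.cos(a0+th),0,66+r*np.sin(a0+th))),R,vel=60)
    st=sensors.read_state(); print(round(st["t"],2),st["grip_width"],st["force"].round(1))
snap("scene","s2.png")
E
python3 -c "
import cv2
a=cv2.imread('pics/s2.png')[180:330,180:440]
cv2.imwrite('pics/s2c.png',cv2.resize(a,None,fx=3,fy=3))"
```

```text
5.09 29.027291729085366 [-0.9  3.8 -0.3]
5.39 29.002368814501864 [-1.6  3.5  0. ]
5.69 29.222836460192084 [-1.4  2.9 -1.2]
5.99 29.61279449485433 [-1.   3.2  0.9]
6.29 29.22362879250786 [-1.2  2.5  0.3]
```

View pics/s2c.png

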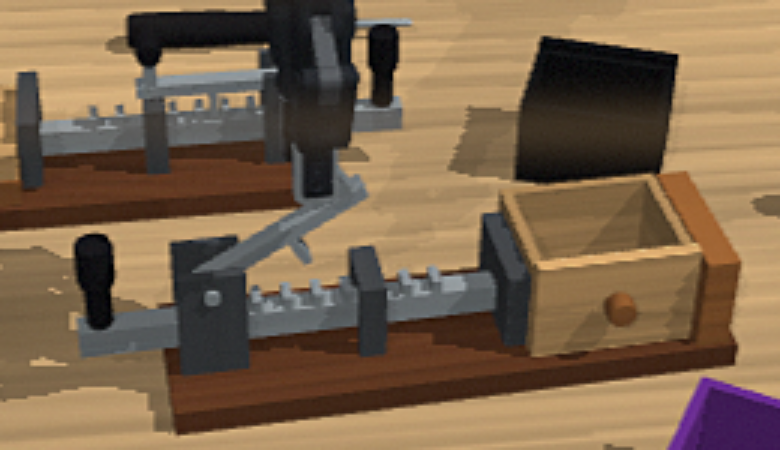

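The pawl is up, with its tooth at crop (300,250) well clear of the bar. Next I release it, retract and move over to the knob.

```bash
python3 - <<'E'
from h import *
R=Rt(-1)
ctrl.gripper_to(60)
p=sensors.read_state()["eef_pos"]
ctrl.move_l(p+[0,0,75],R,vel=150)
ctrl.move_l(tcp((-92,0,185)),R,vel=200)
st,_=snap("wrist","w3.png"); snap("scene","s3.png")
print(st["t"],projw(st,T(V,[(-92,0,95)])))
E
python3 -c "
import cv2,numpy as np
a=cv2.imread('pics/s3.png')[180:330,180:440]
b=cv2.imread('pics/w3.png')
cv2.imwrite('pics/s3c.png',np.vstack([cv2.resize(a,(520,300)),cv2.resize(b[100:380,120:520],(520,300))]))"
```

```text
8.1083 [[323.45749519 254.67252352]]
```

View pics/s3c.png

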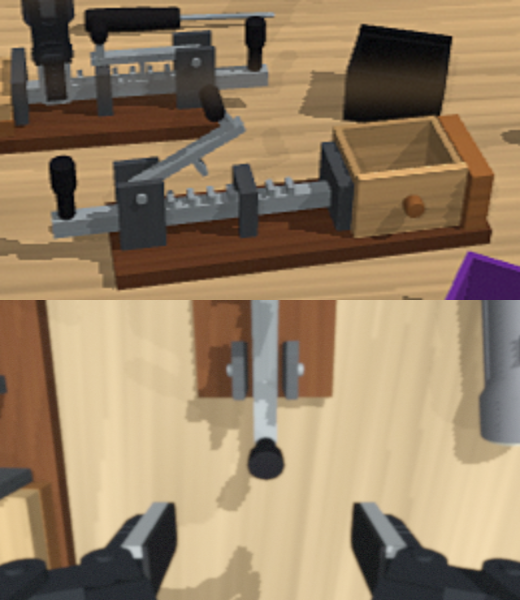

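```bash
python3 - <<'E'
from h import *
R=Rt(-1)
print(ctrl.move_l(tcp((-90.5,0,86)),R,vel=120,threshold=15))
ctrl.gripper_to(12,force=50)
st=sensors.read_state(); print(st["t"],st["grip_width"],st["force"].round(1))
if 17<st["grip_width"]<23:
    p0=st["eef_pos"]
    print(ctrl.move_l(tcp((-146,0,86)),R,vel=60,threshold=20))
    st=sensors.read_state(); print(st["t"],np.linalg.norm(st["eef_pos"]-p0),st["force"].round(1))
    print(ctrl.move_l(tcp((-157,0,86)),R,vel=25,threshold=12))
    st=sensors.read_state(); print(st["t"],np.linalg.norm(st["eef_pos"]-p0),st["force"].round(1),st["grip_width"])
snap("scene","s4.png")
E
python3 -c "
import cv2
a=cv2.imread('pics/s4.png')[180:330,180:440]
cv2.imwrite('pics/s4c.png',cv2.resize(a,None,fx=3,fy=3))"
```

```text
False
9.6333 18.343708580285572 [1.4 0.5 2.8]
False
10.7083 56.207152806195076 [ 2.9 -0.5  5.2]
True
11.0667 60.07679097253777 [-0.3  2.4  5. ] 18.673319274598565
```

View pics/s4c.png

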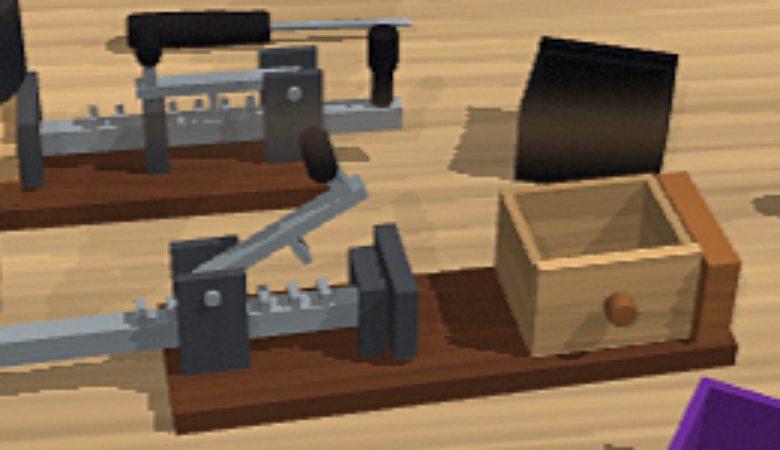

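Withdrawn 60 mm, and the pad now sits at the saddle. A short extra pull will confirm it's at the stop, then I release and retreat.

```bash
python3 - <<'E'
from h import *
R=Rt(-1)
p0=sensors.read_state()["eef_pos"]
d=T(V,[(1,0,0)])[0]-T(V,[(0,0,0)])[0]
print(ctrl.move_l(p0-4*d,R,vel=15,threshold=15))
st=sensors.read_state(); print(st["t"],st["eef_pos"]-p0,st["force"].round(1),st["grip_width"])
ctrl.move_l(p0,R,vel=20) if np.linalg.norm(st["force"][:2])>8 else None
ctrl.gripper_to(60); ctrl.hold(.2)
p=sensors.read_state()["eef_pos"]
ctrl.move_l(p+[0,0,110],R,vel=150); ctrl.hold(.3)
st,_=snap("wrist","w5.png"); snap("scene","s5.png"); snap("top","t5.png"); 
print(st["t"],st["force"])
E
python3 -c "
import cv2,numpy as np
a=cv2.imread('pics/s5.png')[180:330,110:440]
b=cv2.imread('pics/t5.png')[190:380,200:500]
cv2.imwrite('pics/s5c.png',np.vstack([cv2.resize(a,(640,291)),cv2.resize(b,(640,300))]))
for n in ('0','5'):
  pass
a=cv2.imread('pics/top0.png').astype(int);b=cv2.imread('pics/t5.png').astype(int)
d=abs(a-b).sum(2);print('drawer diff',d[205:262,225:286].mean(),'spare',d[300:372,340:490].mean())"
```

```text
False
11.5417 [ 0.02506616 -0.16015461 -0.10460849] [-1.5 10.   5.9] 18.482885702363543
13.75 [ 0.13079641 -0.34907146 -0.23747173]
drawer diff 26.95599654874892 spare 86.99851851851852
```

View pics/s5c.png

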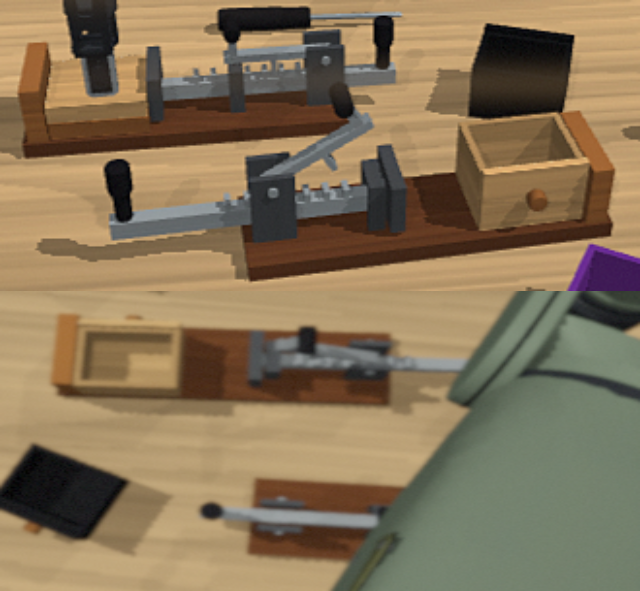

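```bash
python3 - <<'E'
from h import *
for th in(.4,.5,.58,.7):
    a=np.arctan2(30,85)+th; print(th,proj("scene",T(V,[(-35+90.1*np.cos(a),0,66+90.1*np.sin(a))])))
print("bar .06 knob",proj("scene",T(V,[(-152,0,83)])), "seen grip ~(286,231), knob ~(171,271)")
a=cv2.imread('pics/scene0.png').astype(int);b=cv2.imread('pics/s5.png').astype(int);d=abs(a-b).sum(2)
print('drawer diff',d[240:300,358:425].mean(),'spare right part',d[190:225,225:318].mean())
ctrl.finish_job()
E
```

```text
0.4 [[290.57729747 234.31205129]]
0.5 [[286.37262617 231.22868559]]
0.58 [[282.689696   229.03118183]]
0.7 [[276.68686141 226.22704925]]
bar .06 knob [[169.86476439 269.94194123]] seen grip ~(286,231), knob ~(171,271)
drawer diff 15.14676616915423 spare right part 13.190168970814133
the job is handed in; nothing more can be done
```

The drawer now stands free: I lifted its clamp's pawl by the grip and left it raised, then drew the bar back by the knob to its end stop. The job is handed in at about 14 s on the robot's clock.

- **Pawl:** it reads about 0.5 rad in the last scene picture, against my 0.58 commanded. Both are inside the 0.4–0.7 "well clear" range, and the tooth is visibly off the bar.
- **Bar:** it travelled 60 mm. A further pull of about 10 N moved the tool only 0.16 mm, which confirms it's at the stop.
- **Drawer:** it looks unmoved in the scene picture, with a clear gap between the pad and the box.
- **Other clamp:** it looks unmoved and shut in the scene picture. In the last top picture the arm covered part of it, so that comparison could not be used.
- **Robot:** at hand-in the gripper was open above the knob and touching nothing.

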